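# Turn the air scribe's flow dial up four clicks

## Robot

A 7-joint arm with a two-finger parallel gripper is mounted at the origin on the work surface. World frame = base frame: x ahead of the robot, y to its left, z up, the work surface at z = 0. Lengths are in m, angles in rad, forces in N, time in s.
With the tool pointing down it reaches from about 0.35 to 0.9 m from the base axis. Payload 19.9 kg.
Tool frame: the origin (TCP) lies between the finger pads; the fingertips stand 19 mm ahead of it and the grasp point (between the pads) is the TCP; z points along the fingers, y is the line along which they close (so a half turn about z gives the same grasp; the last joint's range is limited). The gripper opens to 85 mm and grips with 20 to 120 N. Pads are 22 mm wide; open, the fingers measure 114 mm over their backs; the gripper's body (76 mm by 85 mm) begins 54 mm behind the grasp point. The pads swing forward as they close: fully open they stand 13 mm farther back than shut.
Start: joints at [-1.188, 0.417, -0.01, 1.614, 0.005, 1.111, -0.053], TCP at [0.257, 0.57, 0.25] pointing down, gripper open.
Joint ranges: [-2.81, 2.81], [-0.39, 2.02], [-1.27, 1.25], [0.06, 2.57], [-1.19, 4.33], [0.19, 2], [-2.82, 2.82]. Speed limits (rad/s): [1.89, 1.89, 2.39, 2.39, 3.01, 3.01, 3.01].

## Interface

Orientations are given as [roll, pitch, yaw] about the fixed x, y, z axes, in that order (R = Rz(yaw) Ry(pitch) Rx(roll)).
In Python, from station import robot, viewer gives the robot as it stands.
- The arm moves only by the tool drive_tool, never from a script. Its argument "motion" is a list of rows, each an object with "delta_pos": the shift along the tool's x, y, z in m, a list of three; "rotation": the turn, a rotation vector about the tool's x, y, z in degrees, a list of three; "gripper": the closure, from -1 (fully open) to 1 (shut). A call has 1 to 20 rows; each row is the pose to reach, as a shift and turn from the pose commanded when the call began, along the tool's axes at that moment; what a row does not reach only later rows make up. A row lasts 1/12 s, in which the tool goes at most 41.7 mm and 7.16 degrees, less where a joint would pass 70% of its speed; a pose out of reach is approached as far as the arm can. A call with a gripper value outside its range is refused whole. The fingers move at their own pace and stop on an object; "newtons" is the grip in N (left out, the last holds). Time passes only in rows, so rows that repeat a pose let the fingers close. It gives the time, the measured TCP pose, the force, the opening and the grip force at its end, in the units of the state.
- robot.get_state(): the state, without advancing time (a new reading comes with each control period).
- viewer.get_image(name): name is "side" or "top"; returns a dict with "color" (400x640x3 uint8, red, green, blue), "fx", "fy", "cx", "cy" (pixels), "T" (4x4, takes a point from camera to world coordinates). Camera axes: x right, y up, looking along -z (the intrinsics and any distortion apply to the point x, -y, -z); pixel columns grow to the right and rows downward; lengths in m; the calibration is good to about 2 mm. A picture is of the moment at which its call begins. There is no depth.
- robot.hand_in(): hands the job in; it is judged then, once.
The state is a dict: "t": time; "joints": joint angles; "qvel": joint speeds; "effort": joint torques, N m; "tcp_pos": TCP position; "eef_rot": TCP orientation; "ft_force": force on the tool from outside, world axes, zero at the start; "torque": the same for the moment, N m; "grip_width": finger opening in m; "finger_force": force on a finger pad.
Only numpy, scipy, OpenCV 4.12 (cv2) and the standard library are available. Lean on these libraries where they do the work, as an engineer would, in place of code of your own. Each camera call takes 0.05 s, during which the arm holds its last target. There are 200 camera calls.

## Task

The rock on this fossil has turned hard, so the air scribe needs more air: with a fingertip, gently push the black pointer of the click-stop dial on the blue control console round clockwise (as seen from above) by exactly four clicks from where it stands now, without going past the fourth, and leave it resting in that click. Do not grip or pinch the dial, and leave the scribe, the fossil nodule, the glue jar and the brush where they are.

Things in the scene. Friction and masses are not known exactly. Their poses are not given: they have to be found in the camera images.
- console: Blue air control console, 200 x 240 mm (x, y), 80 mm high to its light top panel, fixed to the bench. Origin: centre of its underside; +x away from the user, y left, z up. Dial axis at (-15, +45) mm from its centre. Also on the panel: gauge at (+52, -35), 12 mm high, 54 across; rocker switch at (-62, -40), 7 high; saddles with the scribe along y = -92, 31 high.
- dial (a joint): Dial angle in rad, growing clockwise seen from above. Eleven clicks at 0, 0.349, ... 3.491 (20 degrees apart), end stops just beyond; starts in one of the first four. At q the pointer stands (100 degrees - q) anticlockwise from the console's +x. Between clicks it resists with up to 0.13 Nm (4 N at 32 mm out) a quarter of the way, nothing half way; from there it snaps by itself into the next click.
- dial_axis (a point): Dial axis at the height of the pointer's top, 108 mm above the bench; x along the pointer to its tip, z up. Silver-grey round skirt, diameter 60, top 88 mm above the bench; on it a black pointer bar with upright sides and a white line, 12 wide, from 88 to 108 mm above the bench, reaching 42 mm from the axis at the tip, 24 at the tail; hub of 26 mm diameter, 106 high.
- pointer_tip (a point): Point on the pointer's top on its centre line, 40 mm from the dial axis, 2 mm short of the pointer's end; 108 mm above the bench. Axes as dial_axis. Printed marks on the panel show the eleven click positions, 47 to 60 mm from the axis.
- scribe: Air scribe (pen-like hand tool, blue sleeve 18 mm in diameter, steel nose, 172 mm long) lying loose in the two saddles on the console's right edge, along the console's x. Origin under its middle. Leave it.
- nodule: Half of a brown rock nodule with dark ribs showing, about 130 mm across and 65 mm high, lying loose on a round cork mat (160 mm across, 12 mm high) to the left of the console. Origin: centre of its underside. Leave it.
- glue_jar: Amber jar with black cap, 52 mm in diameter, 85 mm high, loose on the bench to the right of the console. Origin: centre of its underside. Leave it.
- brush: Slim brush, wooden handle, steel ferrule and dark bristles, 160 mm long, 12 mm thick, lying loose on the bench to the right and in front of the console. Origin under its middle. Leave it.

How it is judged:
At the end, for the whole second after the job is handed in: The dial rests four clicks (80 degrees, within 5 degrees: the pointer tip 48.7 to 54.0 mm in a straight line from where it stood) clockwise of where it started (distance of pointer_tip from where it was at the start of the episode between 0.0487 and 0.054 m and value of joint dial above 1.29 rad and velocity of joint dial between -0.1 and 0.1 rad/s); the robot touches nothing.
It fails at once if the dial is turned past the fourth click (over half a click beyond it) (distance of pointer_tip from where it was at the start of the episode above 0.0572 m).
It fails at once if the dial is shoved or pinched (over 15 N between fingers and dial) (contact force between the fingers and dial above 15 N).
It fails at once if the scribe, the nodule, the glue jar or the brush is lifted or moved by more than 10 mm (distance of any of scribe, nodule, glue_jar, brush from where it was at the start of the episode above 0.01 m).
It also fails if it takes over 48 s, if anything falls off the work surface, if the arm or the gripper's body presses on something with over 40 N, if the wrist force passes 120 N, or if a joint passes its speed limit or range.

## Working session

There is one attempt and no reset: what is moved stays moved. The work goes in short steps, Python scripts to look and compute and a tool call to move; the robot and the scene stay as the last step left them, time stands still between calls to the robot, and variables do not carry over. Pictures are saved under pics/ and viewed, at most 10 in all, crops included, and the job is handed in when it is done.

Besides the shell and the picture viewer there is one more tool, called by a JSON object that holds its "method" and its "body". drive_tool: Moves the arm, as the interface text tells. Its arguments: {"type":"object","properties":{"motion":{"type":"array","items":{"type":"object","properties":{"delta_pos":{"type":"array","items":{"type":"number"}},"rotation":{"type":"array","items":{"type":"number"}},"gripper":{"type":"number"}}}},"newtons":{"type":"number"}},"required":["motion"]}

```bash
mkdir -p pics
python3 - <<'E'
from station import robot, viewer
import cv2, numpy as np
s=robot.get_state(); print({k:np.round(v,3).tolist() for k,v in s.items()})
for n in("top","side"):
    d=viewer.get_image(n); cv2.imwrite(f"pics/{n}0.png",d["color"][...,::-1]); print(n,d["fx"],d["fy"],d["cx"],d["cy"],[k for k in d],np.round(d["T"],4).tolist())
E
```

```text
{'t': 0.0, 'joints': [-1.188, 0.418, -0.01, 1.614, 0.005, 1.111, -0.053], 'qvel': [0.0, 0.001, -0.0, 0.002, -0.001, 0.0, -0.0], 'effort': [-0.001, -86.444, 0.678, -43.491, 0.019, 0.007, 0.0], 'tcp_pos': [0.257, 0.569, 0.25], 'eef_rot': [-3.14, 0.0, 2.718], 'ft_force': [0.109, -0.092, -0.006], 'torque': [0.013, -0.02, -0.011], 'finger_force': 0.0, 'grip_width': 0.086}
top 406.8986940120612 406.8986940120612 321.5309750572596 201.51532701653437 ['color', 'fx', 'fy', 'cx', 'cy', 'T'] [[0.0127, 0.9957, -0.092, 0.4387], [-0.9999, 0.0122, -0.0062, 0.0938], [-0.005, 0.092, 0.9957, 1.1433], [0.0, 0.0, 0.0, 1.0]]
side 519.8401927830248 519.8401927830248 314.53475408131806 201.02008983426347 ['color', 'fx', 'fy', 'cx', 'cy', 'T'] [[0.8382, 0.3324, -0.4324, 0.0373], [-0.5454, 0.5103, -0.6649, -0.7006], [-0.0003, 0.7932, 0.609, 0.8308], [0.0, 0.0, 0.0, 1.0]]
```

View pics/top0.png

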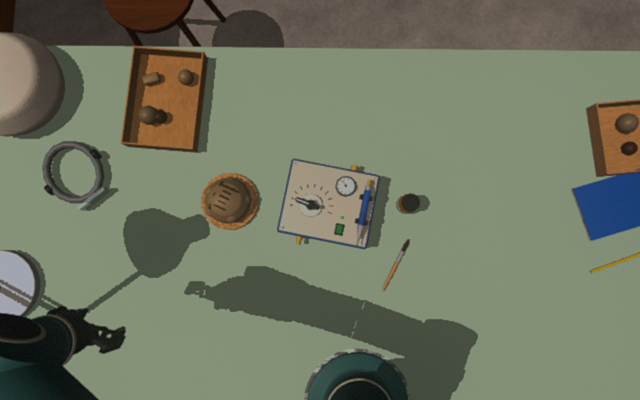

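View pics/side0.png

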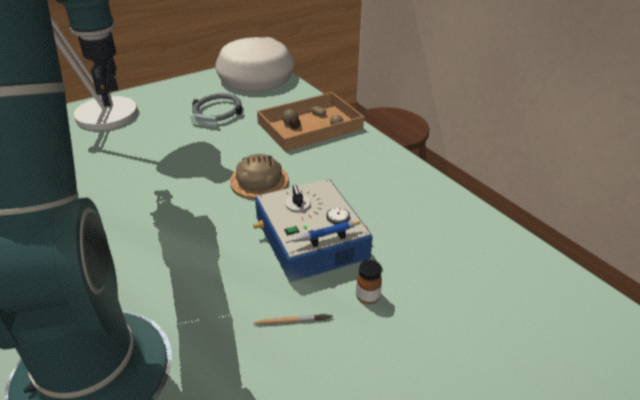

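The top view shows the console at about (328,203), with the dial near (309,204) and the pointer to its left. The jar is at (410,202), the brush at (396,265) and the nodule at (229,200). I'll enlarge the console next.

Run:
```python
import cv2
a=cv2.imread("pics/top0.png")[150:255,270:390]; cv2.imwrite("pics/topc.png",cv2.resize(a,None,fx=5.5,fy=5.5,interpolation=cv2.INTER_CUBIC))
a=cv2.imread("pics/side0.png")[170:285,245:385]; cv2.imwrite("pics/sidec.png",cv2.resize(a,None,fx=5,fy=5,interpolation=cv2.INTER_CUBIC))
```

```text
(no output)
```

View pics/topc.png

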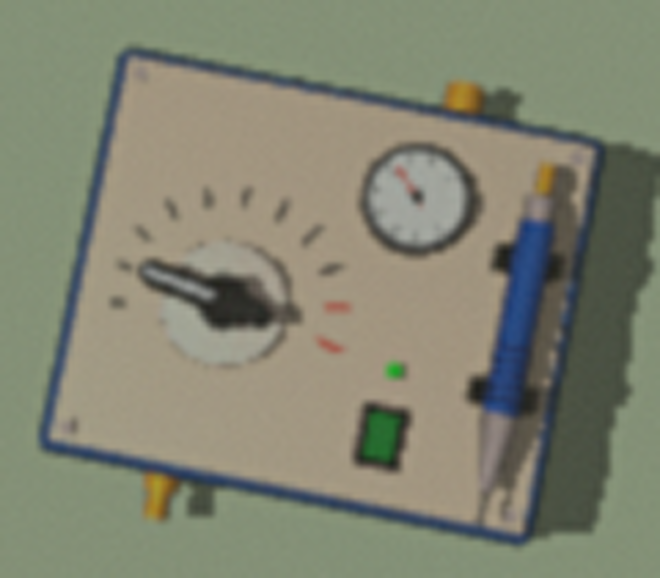

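View pics/sidec.png

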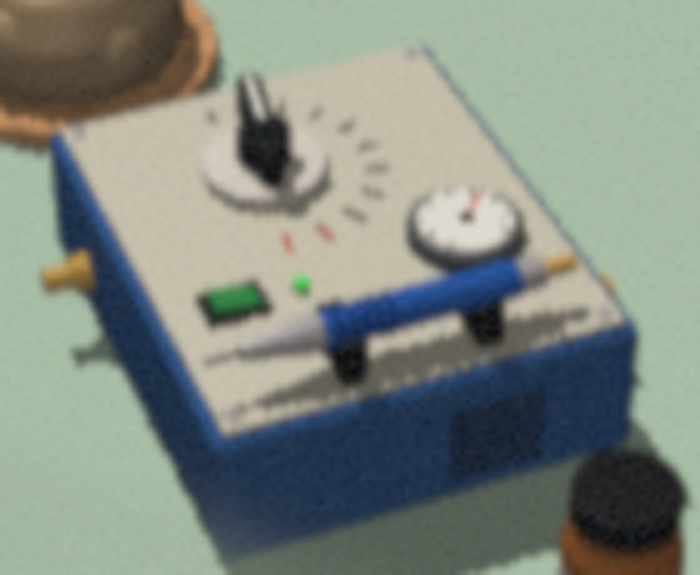

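The crops show the pointer on the second mark. In the top crop the tip is at about (145,268), mark 0 at (118,302), mark 1 at (125,266) and mark 2 at (142,234). Next I'll fit the console pose from its corners in both views.

```bash
cat > h.py <<'E'
import numpy as np
from scipy.optimize import least_squares
K={"top":(406.899,321.531,201.515,np.array([[0.0127,0.9957,-0.092,0.4387],[-0.9999,0.0122,-0.0062,0.0938],[-0.005,0.092,0.9957,1.1433]])),
"side":(519.84,314.535,201.02,np.array([[0.8382,0.3324,-0.4324,0.0373],[-0.5454,0.5103,-0.6649,-0.7006],[-0.0003,0.7932,0.609,0.8308]]))}
def proj(n,P):
    f,cx,cy,T=K[n]; c=(np.asarray(P)-T[:,3])@T[:,:3]; return np.c_[cx+f*c[:,0]/-c[:,2],cy-f*c[:,1]/-c[:,2]]
def unproj(n,uv,z):
    f,cx,cy,T=K[n]; uv=np.atleast_2d(uv); d=np.c_[(uv[:,0]-cx)/f,-(uv[:,1]-cy)/f,-np.ones(len(uv))]@T[:,:3].T
    return T[:,3]+d*((z-T[2,3])/d[:,2])[:,None]
tc=lambda p:(np.array(p)+.5)/5.5-.5+[270,150]
sc=lambda p:(np.array(p)+.5)/5-.5+[245,170]
def loc(p,q): c,s=np.cos(p[2]),np.sin(p[2]); q=np.atleast_2d(q); return np.c_[p[0]+c*q[:,0]-s*q[:,1],p[1]+s*q[:,0]+c*q[:,1],q[:,2]]
E
python3 - <<'E'
from h import *
C=np.array([[.1,.12,.08],[.1,-.12,.08],[-.1,-.12,.08],[-.1,.12,.08]])
t=tc([(125,50),(603,145),(527,540),(45,447)]); s=sc([(425,45),(632,325),(222,437),(57,135)])
ft=lambda p:(proj("top",loc(p,C))-t).ravel()
fs=lambda p:(proj("side",loc(p,C))-s).ravel()
for f in(ft,fs,lambda p:np.r_[ft(p),fs(p)]):
    r=least_squares(f,[.45,.08,-.2]); print(r.x.round(4),r.fun.round(1))
p=r.x
ax=loc(p,[[-.015,.045,.108]])[0]; print("axis",ax)
def ang(w): d=w[:,:2]-ax[:2]; return np.c_[np.hypot(*d.T),100-((np.degrees(np.arctan2(d[:,1],d[:,0])-p[2])+180)%360-180)]
print("marks r,q",ang(unproj("top",tc([(118,302),(125,266),(142,234),(171,209),(208,198),(330,268)]),.08)))
print("tip top",ang(unproj("top",tc([(143,268)]),.108)),"side",ang(unproj("side",sc([(247,76)]),.108)))
from station import robot
S=robot.get_state(); print(S["tcp_pos"],S["eef_rot"])
E
```

```text
[ 0.5333  0.0817 -0.1822] [-0.9 -1.3  1.3 -1.3  1.2  1.7 -1.7  0.7]
[ 0.5374  0.0834 -0.1908] [ 0.5 -1.9  2.8  0.2 -1.3  1.9 -2.  -2. ]
[ 0.5352  0.082  -0.1861] [-0.8 -2.1  1.3 -1.8  0.9  1.2 -1.9 -0.2 -0.2 -1.4  2.6  0.8 -1.6  2.8
 -2.8 -1.3]
axis [0.5287972  0.12904247 0.108     ]
marks r,q [[ 5.12617288e-02 -1.43647655e+00]
 [ 5.10273873e-02  1.83293120e+01]
 [ 5.16018105e-02  3.77873351e+01]
 [ 5.17488986e-02  5.82157004e+01]
 [ 5.06479856e-02  7.89717540e+01]
 [ 5.24551115e-02  1.60616142e+02]]
tip top [[ 0.03982765 18.33219277]] side [[ 0.04218224 20.63666415]]
[0.25688499 0.56945182 0.24971282] [-3.14048776e+00  8.05822347e-05  2.71783162e+00]
```

```bash
cat >> h.py <<'E'
AX=np.array([.5288,.129]); TH0=69.3
def plan(turn,off,z,r=.038):
    "tool shift (tool axes) and z turn from the present pose to the push pose at given dial turn"
    from station import robot
    from scipy.spatial.transform import Rotation as R
    S=robot.get_state(); Rm=R.from_euler("xyz",S["eef_rot"])
    th=np.radians(TH0-turn); u=np.array([np.cos(th),np.sin(th)]); n=np.array([-u[1],u[0]])
    P=np.r_[AX+r*u+off*n,z]
    G=R.from_matrix(np.c_[np.r_[n,0],np.r_[u,0],[0,0,-1]])
    print(turn,"pos mm",(Rm.inv().apply(P-S["tcp_pos"])*1e3).round(1),"rot",(Rm.inv()*G).as_rotvec(degrees=True).round(2),"P",P.round(4))
E
python3 -c "
from h import *
plan(0,.027,.19)"
```

```text
0 pos mm [-399.6 -253.4   60. ] rot [-0.06  0.   -3.58] P [0.517  0.1741 0.19  ]
```

{"method": "drive_tool", "body": {"motion": [{"delta_pos":[-0.1,-0.063,0.0],"rotation":[0,0,-1],"gripper":1},{"delta_pos":[-0.1,-0.063,0.0],"rotation":[0,0,-1],"gripper":1},{"delta_pos":[-0.1,-0.063,0.0],"rotation":[0,0,-1],"gripper":1},{"delta_pos":[-0.1,-0.063,0.0],"rotation":[0,0,-1],"gripper":1},{"delta_pos":[-0.2,-0.127,0.0],"rotation":[0,0,-2],"gripper":1},{"delta_pos":[-0.2,-0.127,0.0],"rotation":[0,0,-2],"gripper":1},{"delta_pos":[-0.2,-0.127,0.0],"rotation":[0,0,-2],"gripper":1},{"delta_pos":[-0.3,-0.19,0.02],"rotation":[0,0,-3],"gripper":1},{"delta_pos":[-0.3,-0.19,0.02],"rotation":[0,0,-3],"gripper":1},{"delta_pos":[-0.3,-0.19,0.02],"rotation":[0,0,-3],"gripper":1},{"delta_pos":[-0.3,-0.19,0.02],"rotation":[0,0,-3],"gripper":1},{"delta_pos":[-0.4,-0.253,0.06],"rotation":[0,0,-3.6],"gripper":1},{"delta_pos":[-0.4,-0.253,0.06],"rotation":[0,0,-3.6],"gripper":1},{"delta_pos":[-0.4,-0.253,0.06],"rotation":[0,0,-3.6],"gripper":1},{"delta_pos":[-0.4,-0.253,0.06],"rotation":[0,0,-3.6],"gripper":1},{"delta_pos":[-0.4,-0.253,0.06],"rotation":[0,0,-3.6],"gripper":1},{"delta_pos":[-0.4,-0.253,0.06],"rotation":[0,0,-3.6],"gripper":1},{"delta_pos":[-0.4,-0.253,0.06],"rotation":[0,0,-3.6],"gripper":1}]}}

```text
t: 1.6
tcp_pos: [0.5172, 0.1757, 0.1905]
eef_rot: [3.141, -0.0, 2.782]
ft_force: [-0.0, -0.0, -0.7]
grip_width: 0.0001
finger_force: 0.0
```

Run:
```python
from h import *
from station import robot,viewer
import cv2
S=robot.get_state(); print(S["t"],S["tcp_pos"],S["eef_rot"],S["joints"],S["ft_force"],S["grip_width"])
plan(0,.027,.114)
a=[]
for n,(x,y) in(("top",(260,140)),("side",(230,130))):
    d=viewer.get_image(n)["color"][...,::-1]; a.append(cv2.resize(d[y:y+145,x:x+130],None,fx=3,fy=4*0+3,interpolation=cv2.INTER_CUBIC))
cv2.imwrite("pics/a1.png",np.hstack(a))
print(proj("top",[S["tcp_pos"]-np.array([0,0,.019])]),proj("side",[S["tcp_pos"]-np.array([0,0,.019])]))
```

```text
1.6 [0.51719155 0.17570302 0.19046887] [ 3.14125146e+00 -1.22917899e-04  2.78212276e+00] [-0.53927587  0.34802363  0.18957105  1.87530434 -0.08095172  0.92546394
  0.8992526 ] [-0.00248483 -0.00373326 -0.70425054] 0.00010028825617431806
0 pos mm [-0.4 -1.6 76.5] rot [ 0.02 -0.01  0.1 ] P [0.517  0.1741 0.114 ]
[[289.80994414 205.79315654]] [[281.60352771 164.50316168]]
```

View pics/a1.png

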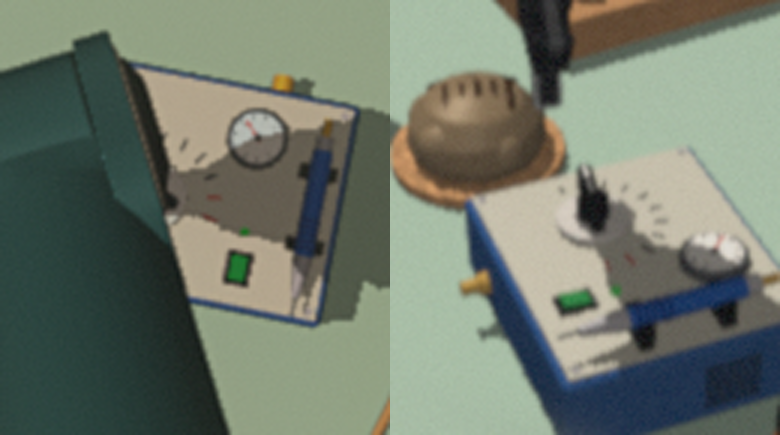

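The side view shows the shut fingertips at crop (548,100), which is image (283,163). That matches the projected (281.6,164.5). The top view of the dial is hidden by the arm. I'll descend beside the pointer.

{"method": "drive_tool", "body": {"motion": [{"delta_pos":[0,-0.002,0.02]},{"delta_pos":[0,-0.002,0.04]},{"delta_pos":[0,-0.002,0.055]},{"delta_pos":[0,-0.002,0.062]},{"delta_pos":[0,-0.002,0.066]},{"delta_pos":[0,-0.002,0.07]},{"delta_pos":[0,-0.002,0.073]},{"delta_pos":[0,-0.002,0.076]},{"delta_pos":[0,-0.002,0.076]},{"delta_pos":[0,-0.002,0.076]}]}}

```text
validation failed for argument at $.mo...
```

Run:
```python
from h import *
from station import viewer
import cv2
plan(0,.017,.114)
for t in(10,20,30,40,60,74): plan(t,.017,.114)
d=viewer.get_image("side")["color"][...,::-1]; cv2.imwrite("pics/a2.png",cv2.resize(d[150:250,240:380],None,fx=5,fy=5,interpolation=cv2.INTER_CUBIC))
```

```text
0 pos mm [-10.4  -1.6  76.6] rot [0.03 0.   0.12] P [0.5263 0.1706 0.114 ]
10 pos mm [-17.2   0.7  76.6] rot [ 0.03  0.   10.12] P [0.5336 0.1704 0.114 ]
20 pos mm [-24.4   1.9  76.6] rot [ 0.03  0.   20.12] P [0.5407 0.1689 0.114 ]
30 pos mm [-31.6   1.7  76.6] rot [ 3.000e-02 -0.000e+00  3.012e+01] P [0.5474 0.1662 0.114 ]
40 pos mm [-38.8   0.3  76.6] rot [ 3.000e-02 -0.000e+00  4.012e+01] P [0.5536 0.1624 0.114 ]
60 pos mm [-51.8  -6.   76.6] rot [ 3.000e-02 -1.000e-02  6.012e+01] P [0.5636 0.1519 0.114 ]
74 pos mm [-59.2 -12.9  76.6] rot [ 2.000e-02 -1.000e-02  7.412e+01] P [0.5681 0.1428 0.114 ]
```

View pics/a2.png

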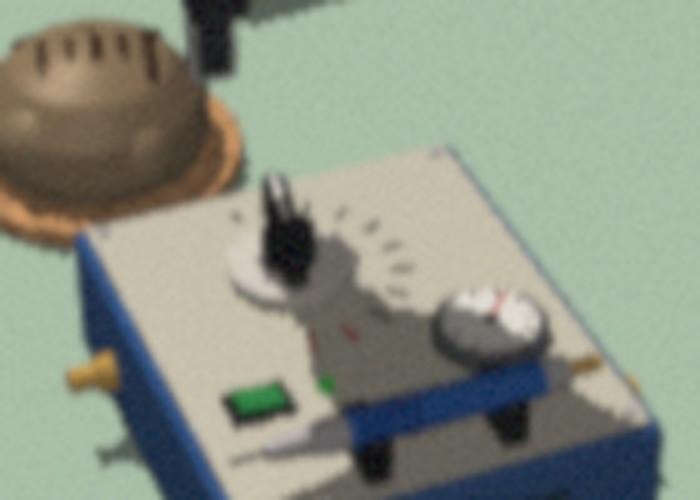

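The call was refused because every row needs all its fields, so the arm has not moved. The picture shows the fingertip still high at crop (212,75), with the pointer unchanged.

{"method": "drive_tool", "body": {"motion": [{"delta_pos":[0,-0.002,0.02],"rotation":[0,0,0],"gripper":1},{"delta_pos":[0,-0.002,0.04],"rotation":[0,0,0],"gripper":1},{"delta_pos":[0,-0.002,0.055],"rotation":[0,0,0],"gripper":1},{"delta_pos":[0,-0.002,0.062],"rotation":[0,0,0],"gripper":1},{"delta_pos":[0,-0.002,0.066],"rotation":[0,0,0],"gripper":1},{"delta_pos":[0,-0.002,0.07],"rotation":[0,0,0],"gripper":1},{"delta_pos":[0,-0.002,0.073],"rotation":[0,0,0],"gripper":1},{"delta_pos":[0,-0.002,0.076],"rotation":[0,0,0],"gripper":1},{"delta_pos":[0,-0.002,0.076],"rotation":[0,0,0],"gripper":1},{"delta_pos":[0,-0.002,0.076],"rotation":[0,0,0],"gripper":1}]}}

```text
t: 2.58
tcp_pos: [0.517, 0.1728, 0.1146]
eef_rot: [3.141, 0.0, 2.781]
ft_force: [0.1, 0.8, 0.2]
grip_width: -0.0004
finger_force: 0.0
```

Run:
```python
from h import *
from station import viewer
import cv2
for t in(0,5,10,15,20,25,30): plan(t,.017,.114)
d=viewer.get_image("side")["color"][...,::-1]; cv2.imwrite("pics/a3.png",cv2.resize(d[150:250,240:380],None,fx=5,fy=5,interpolation=cv2.INTER_CUBIC))
```

```text
0 pos mm [-9.5  1.2  0.6] rot [0.01 0.02 0.02] P [0.5263 0.1706 0.114 ]
5 pos mm [-12.9   2.6   0.6] rot [0.01 0.02 5.02] P [0.53   0.1706 0.114 ]
10 pos mm [-16.3   3.6   0.6] rot [1.000e-02 2.000e-02 1.002e+01] P [0.5336 0.1704 0.114 ]
15 pos mm [-19.9   4.3   0.6] rot [1.000e-02 2.000e-02 1.502e+01] P [0.5372 0.1698 0.114 ]
20 pos mm [-23.5   4.7   0.6] rot [1.000e-02 2.000e-02 2.002e+01] P [0.5407 0.1689 0.114 ]
25 pos mm [-27.1   4.8   0.6] rot [1.000e-02 2.000e-02 2.502e+01] P [0.5441 0.1677 0.114 ]
30 pos mm [-30.8   4.6   0.6] rot [1.000e-02 1.000e-02 3.002e+01] P [0.5474 0.1662 0.114 ]
```

View pics/a3.png

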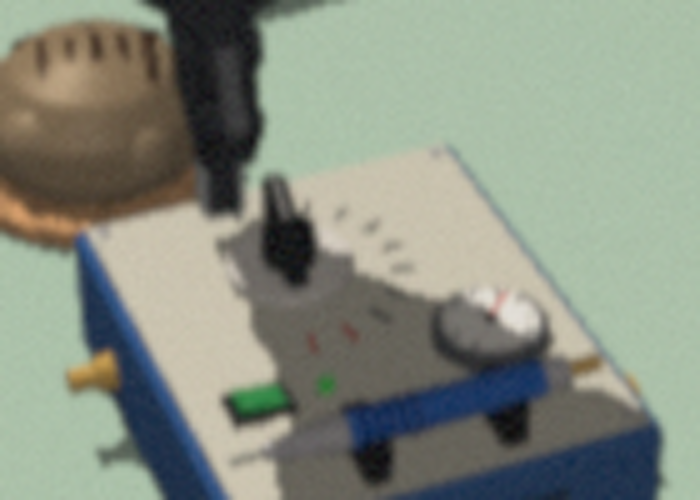

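The fingertip stands at crop (222,205), left of the pointer at (275,180), with the small gap I expected. I'll push on to 15 degrees.

{"method": "drive_tool", "body": {"motion": [{"delta_pos":[-0.003,0.0005,0.0005],"rotation":[0,0,0],"gripper":1},{"delta_pos":[-0.006,0.001,0.0005],"rotation":[0,0,0],"gripper":1},{"delta_pos":[-0.008,0.001,0.0005],"rotation":[0,0,0],"gripper":1},{"delta_pos":[-0.0095,0.0012,0.0005],"rotation":[0,0,0],"gripper":1},{"delta_pos":[-0.0112,0.0019,0.0005],"rotation":[0,0,2.5],"gripper":1},{"delta_pos":[-0.0129,0.0026,0.0005],"rotation":[0,0,5],"gripper":1},{"delta_pos":[-0.0129,0.0026,0.0005],"rotation":[0,0,5],"gripper":1},{"delta_pos":[-0.0129,0.0026,0.0005],"rotation":[0,0,5],"gripper":1}]}}

```text
t: 3.3
tcp_pos: [0.5296, 0.1707, 0.1137]
eef_rot: [-3.141, -0.0, 2.695]
ft_force: [-3.9, 0.8, 2.8]
grip_width: -0.0003
finger_force: 1.9
```

Run:
```python
from h import *
from station import robot
S=robot.get_state();print(S["ft_force"],S["torque"])
for t in(5,7.5,10,12.5,15,20,25,30): plan(t,.017,.114)
```

```text
[-3.94267751  0.82206725  2.82380935] [0.09477051 0.79066583 0.01060805]
5 pos mm [-0.4  0.1 -0.3] rot [-0.03 -0.03  0.1 ] P [0.53   0.1706 0.114 ]
7.5 pos mm [-2.   0.8 -0.3] rot [-0.03 -0.03  2.6 ] P [0.5318 0.1705 0.114 ]
10 pos mm [-3.7  1.4 -0.3] rot [-0.03 -0.03  5.1 ] P [0.5336 0.1704 0.114 ]
12.5 pos mm [-5.5  2.  -0.3] rot [-0.03 -0.03  7.6 ] P [0.5354 0.1701 0.114 ]
15 pos mm [-7.2  2.5 -0.3] rot [-0.03 -0.03 10.1 ] P [0.5372 0.1698 0.114 ]
20 pos mm [-10.8   3.2  -0.3] rot [-0.03 -0.02 15.1 ] P [0.5407 0.1689 0.114 ]
25 pos mm [-14.4   3.6  -0.3] rot [-3.00e-02 -2.00e-02  2.01e+01] P [0.5441 0.1677 0.114 ]
30 pos mm [-18.    3.7  -0.3] rot [-3.00e-02 -2.00e-02  2.51e+01] P [0.5474 0.1662 0.114 ]
```

The 4 N reading at a 5 degree turn is exactly the expected detent peak. I'll follow the arc to 25 degrees.

{"method": "drive_tool", "body": {"motion": [{"delta_pos":[-0.0008,0.0004,0],"rotation":[0,0,1.25],"gripper":1},{"delta_pos":[-0.0016,0.0007,0],"rotation":[0,0,2.5],"gripper":1},{"delta_pos":[-0.0025,0.001,0],"rotation":[0,0,3.75],"gripper":1},{"delta_pos":[-0.0033,0.0013,0],"rotation":[0,0,5],"gripper":1},{"delta_pos":[-0.0042,0.0016,0],"rotation":[0,0,6.25],"gripper":1},{"delta_pos":[-0.0051,0.0019,0],"rotation":[0,0,7.5],"gripper":1},{"delta_pos":[-0.006,0.0022,0],"rotation":[0,0,8.75],"gripper":1},{"delta_pos":[-0.0068,0.0024,0],"rotation":[0,0,10],"gripper":1},{"delta_pos":[-0.0086,0.0028,0],"rotation":[0,0,12.5],"gripper":1},{"delta_pos":[-0.0104,0.0031,0],"rotation":[0,0,15],"gripper":1},{"delta_pos":[-0.0122,0.0033,0],"rotation":[0,0,17.5],"gripper":1},{"delta_pos":[-0.014,0.0035,0],"rotation":[0,0,20],"gripper":1},{"delta_pos":[-0.014,0.0035,0],"rotation":[0,0,20],"gripper":1},{"delta_pos":[-0.014,0.0035,0],"rotation":[0,0,20],"gripper":1}]}}

```text
t: 4.47
tcp_pos: [0.5437, 0.1679, 0.1137]
eef_rot: [-3.141, -0.0, 2.345]
ft_force: [-2.4, 2.3, 2.2]
grip_width: -0.0002
finger_force: 1.8
```

Run:
```python
from h import *
from station import robot,viewer
import cv2
for t in(25,30,35,40,45): plan(t,.017,.114)
d=viewer.get_image("side")["color"][...,::-1]; cv2.imwrite("pics/a4.png",cv2.resize(d[150:250,240:380],None,fx=5,fy=5,interpolation=cv2.INTER_CUBIC))
```

```text
25 pos mm [-0.4  0.1 -0.3] rot [-0.03 -0.02  0.07] P [0.5441 0.1677 0.114 ]
30 pos mm [-3.8  1.5 -0.3] rot [-0.03 -0.02  5.07] P [0.5474 0.1662 0.114 ]
35 pos mm [-7.3  2.5 -0.3] rot [-0.03 -0.02 10.07] P [0.5506 0.1645 0.114 ]
40 pos mm [-10.9   3.2  -0.3] rot [-0.03 -0.02 15.07] P [0.5536 0.1624 0.114 ]
45 pos mm [-14.5   3.6  -0.3] rot [-3.000e-02 -1.000e-02  2.007e+01] P [0.5564 0.1601 0.114 ]
```

View pics/a4.png

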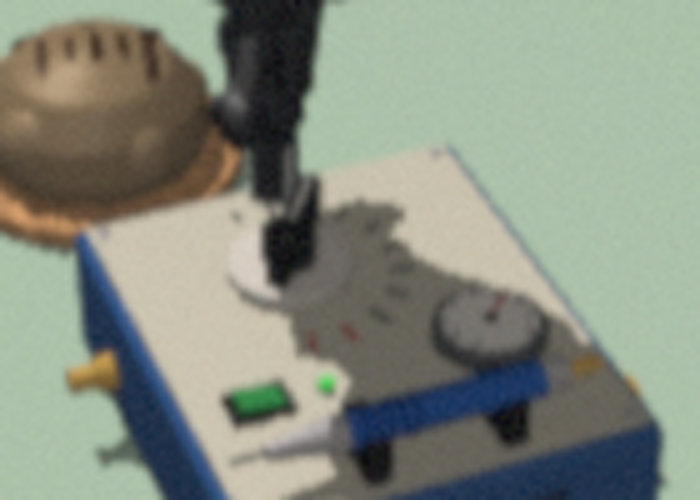

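The pointer has moved clockwise, with its tip now at crop (315,180). The force pattern fits one click plus 5 degrees. I'll repeat the same arc for 45 degrees.

{"method": "drive_tool", "body": {"motion": [{"delta_pos":[-0.0008,0.0004,0],"rotation":[0,0,1.25],"gripper":1},{"delta_pos":[-0.0016,0.0007,0],"rotation":[0,0,2.5],"gripper":1},{"delta_pos":[-0.0025,0.001,0],"rotation":[0,0,3.75],"gripper":1},{"delta_pos":[-0.0033,0.0013,0],"rotation":[0,0,5],"gripper":1},{"delta_pos":[-0.0042,0.0016,0],"rotation":[0,0,6.25],"gripper":1},{"delta_pos":[-0.0051,0.0019,0],"rotation":[0,0,7.5],"gripper":1},{"delta_pos":[-0.006,0.0022,0],"rotation":[0,0,8.75],"gripper":1},{"delta_pos":[-0.0068,0.0024,0],"rotation":[0,0,10],"gripper":1},{"delta_pos":[-0.0086,0.0028,0],"rotation":[0,0,12.5],"gripper":1},{"delta_pos":[-0.0104,0.0031,0],"rotation":[0,0,15],"gripper":1},{"delta_pos":[-0.0122,0.0033,0],"rotation":[0,0,17.5],"gripper":1},{"delta_pos":[-0.014,0.0035,0],"rotation":[0,0,20],"gripper":1},{"delta_pos":[-0.014,0.0035,0],"rotation":[0,0,20],"gripper":1},{"delta_pos":[-0.014,0.0035,0],"rotation":[0,0,20],"gripper":1}]}}

```text
t: 5.68
tcp_pos: [0.5561, 0.1603, 0.1137]
eef_rot: [-3.141, -0.0, 1.996]
ft_force: [-2.4, 1.7, 1.0]
grip_width: 0.0002
finger_force: 1.3
```

Run:
```python
from h import *
for t in(45,50,55,60,65): plan(t,.017,.114)
```

```text
45 pos mm [-0.3  0.2 -0.3] rot [-0.02 -0.    0.07] P [0.5564 0.1601 0.114 ]
50 pos mm [-3.7  1.6 -0.3] rot [-0.02 -0.    5.07] P [0.559  0.1576 0.114 ]
55 pos mm [-7.2  2.6 -0.3] rot [-0.02 -0.   10.07] P [0.5614 0.1549 0.114 ]
60 pos mm [-10.7   3.3  -0.3] rot [-0.02 -0.   15.07] P [0.5636 0.1519 0.114 ]
65 pos mm [-14.3   3.7  -0.3] rot [-2.000e-02  0.000e+00  2.007e+01] P [0.5654 0.1488 0.114 ]
```

{"method": "drive_tool", "body": {"motion": [{"delta_pos":[-0.0008,0.0004,0],"rotation":[0,0,1.25],"gripper":1},{"delta_pos":[-0.0016,0.0007,0],"rotation":[0,0,2.5],"gripper":1},{"delta_pos":[-0.0025,0.001,0],"rotation":[0,0,3.75],"gripper":1},{"delta_pos":[-0.0033,0.0013,0],"rotation":[0,0,5],"gripper":1},{"delta_pos":[-0.0042,0.0016,0],"rotation":[0,0,6.25],"gripper":1},{"delta_pos":[-0.0051,0.0019,0],"rotation":[0,0,7.5],"gripper":1},{"delta_pos":[-0.006,0.0022,0],"rotation":[0,0,8.75],"gripper":1},{"delta_pos":[-0.0068,0.0024,0],"rotation":[0,0,10],"gripper":1},{"delta_pos":[-0.0086,0.0028,0],"rotation":[0,0,12.5],"gripper":1},{"delta_pos":[-0.0104,0.0031,0],"rotation":[0,0,15],"gripper":1},{"delta_pos":[-0.0122,0.0033,0],"rotation":[0,0,17.5],"gripper":1},{"delta_pos":[-0.014,0.0035,0],"rotation":[0,0,20],"gripper":1},{"delta_pos":[-0.014,0.0035,0],"rotation":[0,0,20],"gripper":1},{"delta_pos":[-0.014,0.0035,0],"rotation":[0,0,20],"gripper":1}]}}

```text
t: 6.85
tcp_pos: [0.5652, 0.1489, 0.1138]
eef_rot: [-3.141, 0.0, 1.647]
ft_force: [-1.2, 1.5, 0.7]
grip_width: 0.0001
finger_force: 0.7
```

Run:
```python
from h import *
from station import viewer
import cv2
for t in(65,67.5,70,72.5,75): plan(t,.017,.114)
d=viewer.get_image("side")["color"][...,::-1]; cv2.imwrite("pics/a5.png",cv2.resize(d[150:250,240:380],None,fx=5,fy=5,interpolation=cv2.INTER_CUBIC))
```

```text
65 pos mm [-0.1  0.3 -0.2] rot [-0.01  0.01  0.07] P [0.5654 0.1488 0.114 ]
67.5 pos mm [-1.8  1.  -0.2] rot [-0.01  0.01  2.57] P [0.5662 0.1472 0.114 ]
70 pos mm [-3.5  1.6 -0.2] rot [-0.01  0.01  5.07] P [0.567  0.1455 0.114 ]
72.5 pos mm [-5.2  2.1 -0.2] rot [-0.01  0.01  7.57] P [0.5677 0.1439 0.114 ]
75 pos mm [-7.   2.6 -0.2] rot [-1.000e-02  1.000e-02  1.007e+01] P [0.5683 0.1421 0.114 ]
```

View pics/a5.png

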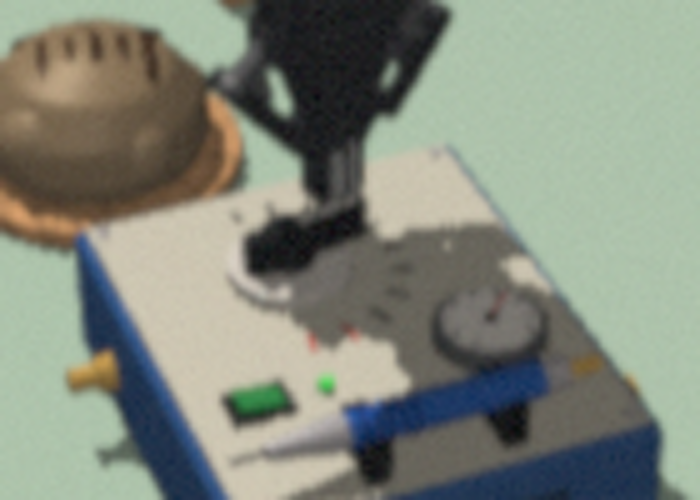

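The pointer is in line with about the third click, with its tip near crop (365,225). I'll go on in small steps and watch the force.

{"method": "drive_tool", "body": {"motion": [{"delta_pos":[-0.0009,0.0004,0],"rotation":[0,0,1.25],"gripper":1},{"delta_pos":[-0.0017,0.0007,0],"rotation":[0,0,2.5],"gripper":1},{"delta_pos":[-0.0017,0.0007,0],"rotation":[0,0,2.5],"gripper":1},{"delta_pos":[-0.0017,0.0007,0],"rotation":[0,0,2.5],"gripper":1}]}}

```text
t: 7.23
tcp_pos: [0.5662, 0.1469, 0.1138]
eef_rot: [3.141, 0.0, 1.602]
ft_force: [-1.2, 0.1, 1.0]
grip_width: 0.0001
finger_force: 0.0
```

The finger force has dropped to zero, so the dial seems to have snapped into the fourth click. I'll back off, lift, clear the view and check.

{"method": "drive_tool", "body": {"motion": [{"delta_pos":[0.006,0,0],"rotation":[0,0,2.5],"gripper":1},{"delta_pos":[0.012,0,0],"rotation":[0,0,2.5],"gripper":1},{"delta_pos":[0.012,0,-0.01],"rotation":[0,0,2.5],"gripper":1},{"delta_pos":[0.012,0,-0.03],"rotation":[0,0,2.5],"gripper":1},{"delta_pos":[0.012,0,-0.06],"rotation":[0,0,2.5],"gripper":1},{"delta_pos":[0.02,0,-0.09],"rotation":[0,0,2.5],"gripper":1},{"delta_pos":[0.05,0,-0.11],"rotation":[0,0,2.5],"gripper":1},{"delta_pos":[0.08,0,-0.12],"rotation":[0,0,2.5],"gripper":1},{"delta_pos":[0.115,0,-0.12],"rotation":[0,0,2.5],"gripper":1},{"delta_pos":[0.15,0,-0.12],"rotation":[0,0,2.5],"gripper":1},{"delta_pos":[0.185,0,-0.12],"rotation":[0,0,2.5],"gripper":1},{"delta_pos":[0.22,0,-0.12],"rotation":[0,0,2.5],"gripper":1},{"delta_pos":[0.255,0,-0.12],"rotation":[0,0,2.5],"gripper":1},{"delta_pos":[0.28,0,-0.12],"rotation":[0,0,2.5],"gripper":1},{"delta_pos":[0.3,0,-0.12],"rotation":[0,0,2.5],"gripper":1},{"delta_pos":[0.3,0,-0.12],"rotation":[0,0,2.5],"gripper":1},{"delta_pos":[0.3,0,-0.12],"rotation":[0,0,2.5],"gripper":1},{"delta_pos":[0.3,0,-0.12],"rotation":[0,0,2.5],"gripper":1}]}}

```text
t: 8.73
tcp_pos: [0.5569, 0.446, 0.2343]
eef_rot: [3.141, 0.001, 1.559]
ft_force: [1.0, -0.5, -0.3]
grip_width: -0.0001
finger_force: 0.0
```

Run:
```python
from h import *
from station import viewer
import cv2
p=(.5352,.082,-.1861)
a=[]
for n,(x,y) in(("top",(270,150)),("side",(245,150))):
    d=viewer.get_image(n)["color"][...,::-1].copy()
    for t in(60,80,100):
        th=np.radians(TH0-t); print(n,t,((proj(n,[np.r_[AX+.042*np.array([np.cos(th),np.sin(th)]),.108]])-[x,y]+.5)*4-.5).round(0)+([0,0] if n=="top" else [400,0]))
    a.append(cv2.resize(d[y:y+120,x:x+100],None,fx=4,fy=4,interpolation=cv2.INTER_CUBIC))
cv2.imwrite("pics/a6.png",np.hstack(a))
```

```text
top 60 [[153. 151.]]
top 80 [[176. 152.]]
top 100 [[197. 160.]]
side 60 [[664. 154.]]
side 80 [[677. 166.]]
side 100 [[683. 181.]]
```

View pics/a6.png

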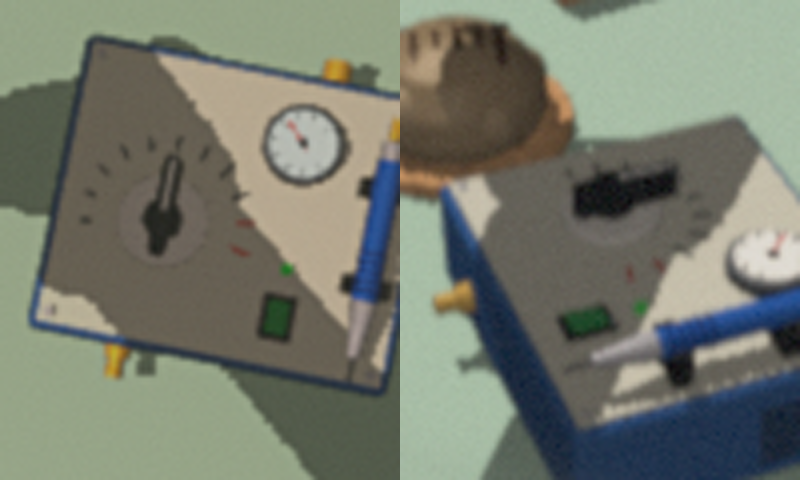

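The pointer tip is at (176,153) in the top half, against a predicted (176,152) for 80 degrees. It stands at the sixth mark (179,144), four clicks on from the second. The arm is clear, so I'll hand in.

```bash
python3 -c "
from station import robot
print(robot.hand_in())"
```

```text
the job is handed in; nothing more can be done
None
```

I pushed the dial four clicks clockwise and left it resting there; the last pictures show the pointer four marks past where it started, with the arm clear of everything, and the job is handed in (no verdict was returned).

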